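# Pack the pipette and spatula in the service tray and log it on the tally counter

### The job

Lay the pipette and the spatula flat in their own compartments of the blue service tray, right side up: the pipette with its nose tucked under the steel keeper bar against the sprung orange block and its plunger button down inside the tail wall, the spatula with its blade in the wide pocket. When both lie home and are let go, swing the tally counter's red-posted lever all the way to its stop and let it spring back. Leave the other things on the bench where they stand.

Things in the scene. Friction and masses are not known exactly. Their poses are not given: they have to be found in the camera images.
- tray: Blue service tray fixed to the bench, plate 245 x 175 x 6 mm (x -114.5 to 130.5, y -87.5 to 87.5); origin on the bench, x lengthwise. 'Floor' = plate's top, 6 mm above the bench. Pipette compartment on line y = 45 mm, nose end at +x; spatula compartment on line y = -50 mm, blade end at -x. Between their end features both are open at the sides for fingers.
- bed_nose (a point): where the pipette's nose tip centre must lie: tray (95, 45, 17) mm, tray's axes. Round it two grey cheeks 22 mm apart, 26 mm high above the floor, x 64 to 128, bridged by a steel keeper bar at x 74 to 94, underside 26 and top 33 mm above the floor. The nose goes under the bar from the -x side, with the pipette tilted nose down (15 to 20 degrees fits).
- bed_tail (a point): where the centre of the pipette's button end face must lie: tray (-93, 45, 17) mm, tray's axes. It lies against the inner face of a grey tail wall 38 mm wide, 10 mm thick, 26 mm high above the floor; side rails 26 mm apart and 16 mm high run from it to x = -70.
- end_block (a joint): travel (m) of the orange sprung block closing the nose channel below and behind the bar, 20 mm wide, top 22 mm above the floor. At 0 its face is at tray x = 88 mm, so the free length is 7 mm less than the pipette's; it slides to +x to a solid stop at 0.011 (face at x = 99), resisting with 3 N at first, 8 N at the stop. With the pipette home it reads about 0.007.
- bed_blade (a point): where the spatula's blade end must lie: tray (-80, -50, 9) mm, tray's axes. Blade pocket 34 mm wide, walls 10 mm high above the floor and 6 mm thick, from x = -30 to its end wall at x = -84 mm
- bed_handle (a point): where the spatula's handle end must lie: tray (90, -50, 9) mm, tray's axes. Handle channel 18 mm wide, walls 10 mm high above the floor and 6 mm thick, from x = 63 to its end wall at x = 94 mm
- pipette: White and blue pipette lying flat, 188 mm long, 130 g; origin on its underside, x towards the nose, z out of its top (blue hook, dark window). Body 100 mm long (x -60 to 40), 30 wide, 22 high: grip it across, best at x = -10. Hook x -57 to -47, 29 mm high. Stem 10 mm, blue button 18 mm in diameter, end x = -93. Nose tapers 16 to 10 mm, end x = 95. Both centred 11 mm above the underside.
- pipette_nose (a point): centre of the pipette's nose tip, at (95, 0, 11) mm in the pipette's frame
- pipette_tail (a point): centre of the button's end face, at (-93, 0, 11) mm in the pipette's frame
- spatula: Steel spatula lying flat, 170 mm long, about 90 g; origin on its underside at mid-length, x towards the blade, z up. Dark handle 110 mm (x -85 to 25), 12 mm wide, 8 mm thick, to be gripped across near its balance point at x = 2; bright blade 60 mm (x 25 to 85), 28 mm wide, 5 mm thick; both flush underneath.
- spatula_blade (a point): blade end, at (85, 0, 3) mm in the spatula's frame
- spatula_handle (a point): handle end, at (-85, 0, 3) mm in the spatula's frame
- counter: Grey tally counter fixed to the bench, box 90 (x) x 80 (y) x 55 mm high; origin under its middle. A steel lever on its top swings in a level plane.
- lever_pivot (a point): the lever's upright axis, at counter (15, 0, 59.5) mm; axes as the counter's
- lever_post (a point): top centre of the red post, 14 mm in diameter, that stands on the lever's end 65 mm from the axis; it rises 39 mm above the lever arm (arm's top 66.5 mm, post's top 105.5 mm above the bench). At rest the post lies at counter (-43.5, 28) mm, at the stop at (-43.5, -28) mm
- tally_lever (a joint): lever angle, rad: 0 at rest, grows as the post swings from the counter's +y side to its -y side (anticlockwise seen from above); solid stop at 0.9. A spring returns it; it takes about 3 N at the post at first and 7 N at the stop
- wash_bottle: bystander: clear bottle with blue cap, 72 mm in diameter, 170 mm high; origin under its centre
- buffer_jar: bystander: glass jar with white cap, 48 mm in diameter, 65 mm high; origin under its centre
- red_tube: bystander: clear tube with red cap, 30 mm in diameter, 100 mm high; origin under its centre
- petri: bystander: clear dish, 90 mm in diameter, 16 mm high; origin under its centre
- timer: bystander: white lab timer, 65 x 65 x 18 mm; origin under its centre
Not all that is in view belongs to the job. Of the things that look like the counter, take the one that is farthest from the robot's base at the start.

How it is judged:
By the outcome, as a careful person would: the job done as asked, in the order asked, and still so for the second after the job is handed in, with the robot touching nothing.
It also fails if it takes over 64 s, if anything falls off the work surface, if the arm or the gripper's body presses on something with over 40 N, if the wrist force passes 120 N, or if a joint passes its speed limit or range.

### The arm

A 6-joint arm with a two-finger parallel gripper is mounted at the origin on the work surface. World frame = base frame: x ahead of the robot, y to its left, z up, the work surface at z = 0. Lengths are in m, angles in rad, forces in N, time in s.
With the tool pointing down it reaches from about 0.375 to 0.9 m from the base axis. Payload 3.1 kg.
Tool frame: the origin (TCP) lies midway between the tips of the shut fingers; the grasp point (between the pads) lies 19 mm behind it; z points along the fingers, y is the line along which they close (so a half turn about z gives the same grasp; the last joint's range is limited). The gripper opens to 87 mm and grips with 3 to 60 N. Pads are 19 mm wide; open, the fingers measure 117 mm over their backs; the gripper's body (75 mm by 190 mm) begins 51 mm behind the grasp point.
Start: joints at [-1.435, 0.527, 1.433, -0, 1.181, -0.178], TCP at [0.193, -0.594, 0.223] pointing down, gripper open.
Joint ranges: [-3.08, 3.08], [-0.75, 2.2], [0.22, 2.44], [-1.43, 4.57], [0, 2.65], [-2.85, 2.85]. Speed limits (rad/s): [2.79, 2.79, 3.14, 3.14, 3.14, 3.14].

### API

Orientations are given as a unit quaternion [x, y, z, w].
In Python, from rig import robot gives the robot as it stands.
- The arm moves only by the shell command python3 -m jog 'ROWS' [FORCE]. ROWS is a JSON object of lists of equal length, an entry for each row: "dp": the shift along the tool's x, y, z in mm, a list of three; "delta_rot": the turn, a rotation vector about the tool's x, y, z in rad, a list of three; "gripper": the opening, from -1 (shut) to 1 (fully open). A call has 1 to 12 rows; each row is the pose to reach, as a shift and turn from the pose commanded when the call began, along the tool's axes at that moment; what a row does not reach only later rows make up. A row lasts 1/10 s, in which the tool goes at most 50 mm and 8.59 degrees, less where a joint would pass 70% of its speed; a pose out of reach is approached as far as the arm can. A call with a gripper value outside its range is refused whole. The fingers move at their own pace and stop on an object; FORCE is the grip in N (left out, the last holds). Time passes only in rows, so rows that repeat a pose let the fingers close. It gives the time, the measured TCP pose, the force, the opening and the grip force at its end, in the units of the state.
- robot.get_obs(): the state, without advancing time (a new reading comes with each control period).
- robot.camera(name): name is "scene" or "top"; returns the picture (400x640x3 uint8, red, green, blue); there is no depth.
- robot.camera_model(name): a dict with "fx", "fy", "cx", "cy" (pixels), "k1" (the pictures are not rectified: a ray, as slopes to the right and down, at radius r is drawn at 1 + k1 r^2 times it, then the intrinsics apply), "xyz" and "orientation" of the camera in the world. Camera axes: x right, y down, z forward; pixel columns grow to the right and rows downward; lengths in m; the calibration is good to about 2 mm. A picture is of the moment at which its call begins. camera_model takes no time and is no camera call.
- robot.hand_in(): hands the job in; it is judged then, once.
Trained networks look in the newest picture that a camera, given by its name, has taken for a name from the list of things; names that differ only in an ending like _2 or _b are one class to them, and where a whole thing is asked for, a point or a joint stands for the part that bears it (a point fixed in the world has none). Each returns a list of dicts, best first, with "score" (0 to 1); they miss things now and then, are a little off and sometimes report something else, mostly with a low value. They report only what shows in the picture. A call takes as long as a camera call. They do not tell look-alikes from the thing itself.
- robot.search_frame(name, camera): "rect" ([left, top, right, bottom] in pixels, round what is visible of it).
The state is a dict: "time": time; "q": joint angles; "joint_velocities": joint speeds; "joint_torque": joint torques, N m; "position": TCP position; "tool_rot": TCP orientation; "ft_force": force on the tool from outside, world axes, zero at the start; "moment": the same for the moment, N m; "grip_width": finger opening in m; "grip_force": force on a finger pad.
Only numpy, scipy, OpenCV 4.12 (cv2) and the standard library are available. Lean on these libraries where they do the work, as an engineer would, in place of code of your own. Each camera call takes 0.05 s, during which the arm holds its last target. There are 200 camera calls.

## Working session

There is one attempt and no reset: what is moved stays moved. The work goes in short steps, Python scripts to look and compute and a shell command to move; the robot and the scene stay as the last step left them, time stands still between calls to the robot, and variables do not carry over. Pictures are saved under pics/ and viewed, at most 14 in all, crops included, and the job is handed in when it is done.

```bash
ls; mkdir -p pics
cat > h.py <<'E'
import numpy as np, cv2
from rig import robot
from scipy.spatial.transform import Rotation as R
def look(n,f):
    im=robot.camera(n); cv2.imwrite('pics/'+f,im[:,:,::-1]); return im
def px2w(n,u,v,z):
    m=robot.camera_model(n); d=np.array([(u-m['cx'])/m['fx'],(v-m['cy'])/m['fy']]); s=d.copy()
    for _ in range(20): s=d/(1+m['k1']*(s@s))
    r=R.from_quat(m['orientation']).apply([s[0],s[1],1]); p=np.array(m['xyz'])
    return p+r*(z-p[2])/r[2]
def w2px(n,P):
    m=robot.camera_model(n); c=R.from_quat(m['orientation']).inv().apply(np.array(P)-m['xyz']); s=c[:2]/c[2]
    s=s*(1+m['k1']*(s@s)); return np.array([m['cx']+m['fx']*s[0],m['cy']+m['fy']*s[1]])
E
python3 - <<'E'
from h import *
for n in('scene','top'):
    look(n,n+'0.png'); m=robot.camera_model(n); print(n,m)
    for t in ['tray','pipette','spatula','counter','lever_post','wash_bottle','buffer_jar','red_tube','petri','timer']:
        print(t,[(np.round(d['rect']).astype(int).tolist(),round(d['score'],2)) for d in robot.search_frame(t,n)])
print(robot.get_obs())
E
```

```text
pics
scene {'fx': 375.482095793727, 'fy': 375.482095793727, 'cx': 318.5225649783264, 'cy': 198.90580145919049, 'k1': -0.06761286436540719, 'xyz': array([ 0.97088336, -0.2918435 ,  0.91814498]), 'orientation': array([ 0.842012  ,  0.46369325, -0.13043805, -0.24287913])}
tray [([262, 185, 369, 283], 0.81), ([194, 229, 244, 291], 0.24)]
pipette [([385, 147, 422, 193], 0.68)]
spatula [([341, 151, 377, 190], 0.52)]
counter [([197, 230, 242, 292], 0.82), ([152, 198, 199, 257], 0.74)]
lever_post [([160, 201, 182, 233], 0.75), ([209, 228, 227, 266], 0.74)]
wash_bottle [([393, 235, 431, 284], 0.7), ([366, 106, 395, 124], 0.29)]
buffer_jar [([427, 198, 447, 217], 0.59)]
red_tube [([345, 235, 352, 241], 0.2)]
petri [([363, 106, 394, 124], 0.97), ([264, 305, 280, 328], 0.71)]
timer [([219, 185, 243, 214], 0.64), ([209, 229, 224, 268], 0.41)]
top {'fx': 413.2887262843815, 'fy': 413.2887262843815, 'cx': 320.20280986133207, 'cy': 196.40181218503307, 'k1': -0.008441094293635562, 'xyz': array([0.42043039, 0.00430995, 1.20626974]), 'orientation': array([-0.70098036,  0.7110573 , -0.04267706,  0.034680
[... 640 characters left out ...]
time': 1.1, 'q': array([-1.43551092e+00,  5.27507201e-01,  1.43268817e+00, -2.26265429e-05,
        1.18140275e+00, -1.78533140e-01]), 'joint_velocities': array([ 0.00100963,  0.00012077, -0.0009031 , -0.00124003, -0.00061472,
        0.00142088]), 'joint_torque': array([ 8.33095528e-04, -4.40025330e+01, -1.76987815e+01,  6.34567486e-02,
        5.04539092e-02, -7.72788127e-06]), 'position': array([ 0.19293269, -0.59445677,  0.22254774]), 'tool_rot': array([ 9.87714306e-01,  1.56270440e-01, -1.04047616e-05, -2.96051643e-06]), 'ft_force': array([ 0.4661302 ,  0.06134569, -0.44686846]), 'moment': array([0.02070767, 0.00025761, 0.00035398]), 'grip_force': 0.0, 'grip_width': 0.08709951926218576}
```

Run:
```python
import cv2
a=cv2.imread('pics/top0.png')[90:300,170:490]; cv2.imwrite('pics/top0c.png',cv2.resize(a,(800,525),interpolation=cv2.INTER_CUBIC))
a=cv2.imread('pics/scene0.png')[90:320,140:460]; cv2.imwrite('pics/scene0c.png',cv2.resize(a,(800,575),interpolation=cv2.INTER_CUBIC))
```

```text
(no output)
```

View pics/top0c.png

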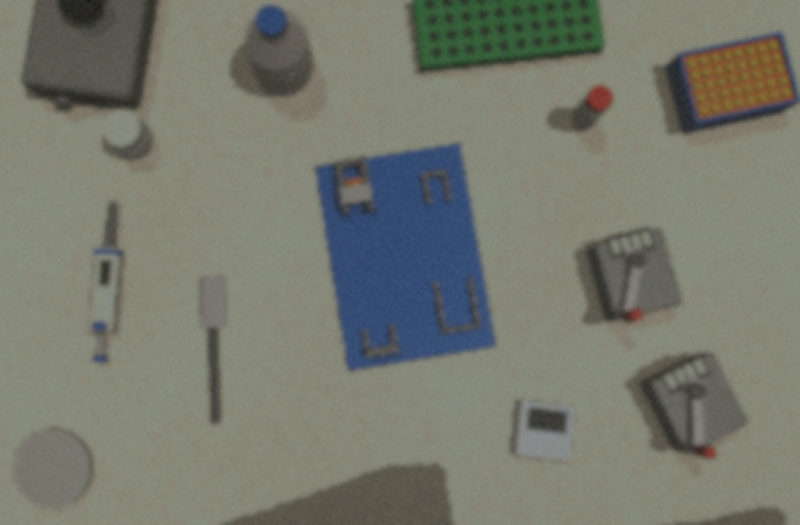

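View pics/scene0c.png

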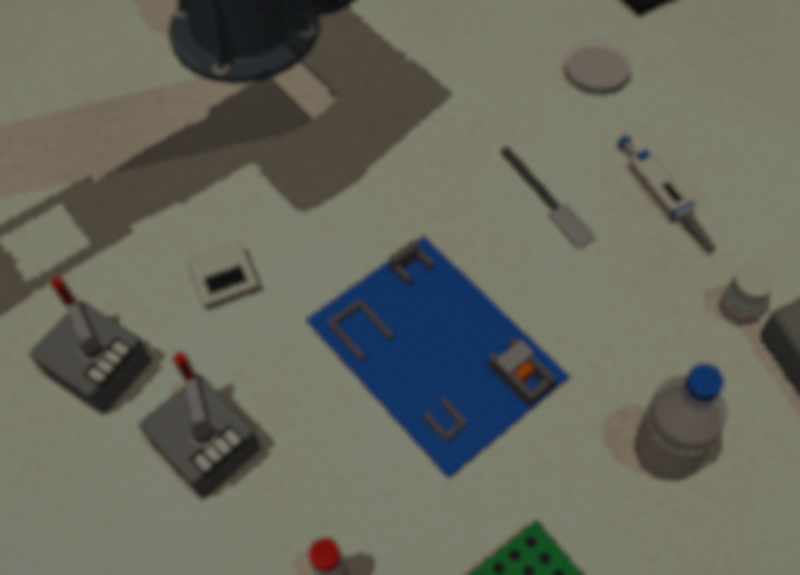

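Run:
```python
from h import *
A={}
for n in('scene','top'):
    A[n]=np.mean([robot.camera(n).astype(float) for _ in range(8)],0)
np.savez('avg.npz',**A)
def crop(n,u,v,w,h,s):
    a=A[n][v:v+h,u:u+w]; a=np.clip(a*1.5,0,255).astype(np.uint8)[:,:,::-1]
    return cv2.resize(a,None,fx=s,fy=s,interpolation=cv2.INTER_CUBIC)
t=np.zeros((600,800,3),np.uint8)
a=crop('top',200,165,70,100,6); t[:600,:420]=a
b=crop('scene',335,140,95,62,4); t[:248,420:800]=b
c=crop('scene',145,190,95,88,4); t[248:600,420:800]=c
cv2.imwrite('pics/tile.png',t)
for uv in ((634,315),(710,452)): # red post tops in top crop
    print('post',px2w('top',170+uv[0]/2.5,90+uv[1]/2.5,.1055))
for uv in ((57,285),(181,358)):
    print('post scene',px2w('scene',140+uv[0]/2.5,90+uv[1]/2.5,.1055))
for n,d in (('top',[(424,199),(448,252)]),('scene',[(175,230),(219,264)])):
    for uv in d: print(n,px2w(n,*uv,.055))
# tray fit
from scipy.optimize import minimize
S=8
def hull(n,P): 
    q=np.array([w2px(n,p) for p in P]); return cv2.convexHull(((q+.5)*S).astype(np.float32)).round().astype(np.int32)
box=np.array([[x,y,z] for x in(-.1145,.1305) for y in(-.0875,.0875) for z in (0,.006)])
def cost(p,n,m):
    c,s=np.cos(p[2]),np.sin(p[2]); P=box@np.array([[c,-s,0],[s,c,0],[0,0,1]]).T+[p[0],p[1],0]
    im=np.zeros((400*S,640*S),np.uint8); cv2.fillPoly(im,[hull(n,P)],255)
    return np.abs(cv2.resize(im,(640,400),interpolation=cv2.INTER_AREA)/255.-m).sum()
for n in A:
    a=A[n]; m=np.clip((a[:,:,2]-a[:,:,0])/60.,0,1); r=(m>.5).astype(np.uint8)
    k,l,st,_=cv2.connectedComponentsWithStats(r); i=1+st[1:,4].argmax(); print(n,st[i],np.percentile((a[:,:,2]-a[:,:,0])[l==i],[10,50,90]))
    cs,_=cv2.findContours((l==i).astype(np.uint8),cv2.RETR_EXTERNAL,cv2.CHAIN_APPROX_NONE)
    f=cv2.fillPoly(np.zeros((400,640),np.uint8),[cv2.convexHull(cs[0])],1)
    D=a[:,:,2]-a[:,:,0]; D=np.clip((D-D[5:].min()*0+25)/ (np.median(D[l==i])+25),0,1)*cv2.dilate(f,np.ones((5,5)))
    er=cv2.erode(f,np.ones((5,5))); D[er>0]=1
    best=min((minimize(cost,[.47,-.01,y0],args=(n,D),method='Nelder-Mead',options=dict(initial_simplex=[[.47,-.01,y0],[.49,-.01,y0],[.47,.01,y0],[.47,-.01,y0+.1]],xatol=1e-5,fatol=.01)) for y0 in(.1,-.1)),key=lambda r:r.fun)
    print('tray',n,best.x,best.fun)
```

```text
post [ 0.48480474 -0.28477427  0.1055    ]
post [ 0.33893995 -0.35926853  0.1055    ]
post scene [ 0.34548225 -0.36055138  0.1055    ]
post scene [ 0.49017044 -0.2859996   0.1055    ]
top [ 0.53552076 -0.30118037  0.055     ]
top [ 0.38690173 -0.36177354  0.055     ]
scene [ 0.39973699 -0.36510488  0.055     ]
scene [ 0.5469213  -0.30665904  0.055     ]
scene [ 263  185  104   95 4222] [56.5125 80.5    81.5   ]
tray scene [ 0.55633565 -0.04527725  0.16063789] 336.00397267911904
top [   0  308   55   92 4492] [31.5   33.375 35.5  ]Traceback (most recent call last):
  File "<stdin>", line 37, in <module>
  File "<stdin>", line 37, in <genexpr>
    res = _minimize_neldermead(fun, x0, args, callback, bounds=bounds,
                               **options)
    fxe = func(xe)
    fx = function(np.copy(x), *(wrapper_args + args))
  File "<stdin>", line 28, in cost
  File "<stdin>", line 24, in hull
  File "h.py", line 12, in w2px
    m=robot.camera_model(n); c=R.from_quat(m['orientation']).inv().apply(np.array(P)-m['xyz']); s=c[:2]/c[2]
ValueError: time passes only in moves, steps and waits
```

View pics/tile.png

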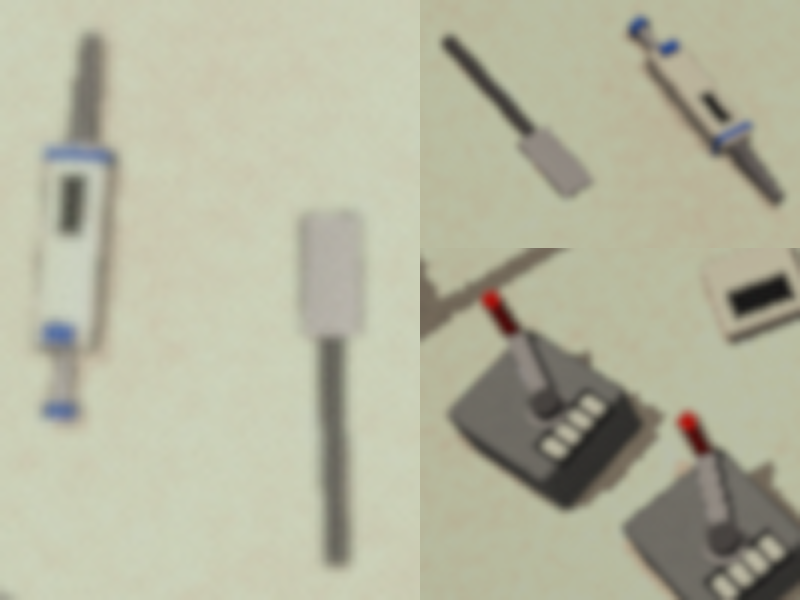

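```bash
python3 - <<'E'
import re
from rig import robot
import json
json.dump({n:{k:(v.tolist() if hasattr(v,'tolist') else v) for k,v in robot.camera_model(n).items()} for n in('top','scene')},open('cam.json','w'))
s=open('h.py').read().replace("robot.camera_model(n)","CM[n]")+"\nimport json;CM=json.load(open('cam.json'))\n"
open('h.py','w').write(s)
E
cat > fit.py <<'E'
from h import *
from scipy.optimize import minimize
A=dict(np.load('avg.npz')); S=8
def place(p,P):
    c,s=np.cos(p[2]),np.sin(p[2]); return np.asarray(P)@np.array([[c,-s,0],[s,c,0],[0,0,1]]).T+[p[0],p[1],0]
def bx(x0,x1,y0,y1,z0,z1): return np.array([[x,y,z] for x in(x0,x1) for y in(y0,y1) for z in(z0,z1)])/1e3
def fit(boxes,mask,n,p0):
    def cost(p):
        im=np.zeros((400*S,640*S),np.uint8)
        for b in boxes:
            q=np.array([w2px(n,x) for x in place(p,b)]); cv2.fillPoly(im,[cv2.convexHull(((q+.5)*S).astype(np.float32)).round().astype(np.int32)],255)
        return np.abs(cv2.resize(im,(640,400),interpolation=cv2.INTER_AREA)/255.-mask).sum()
    p0=np.array(p0); r=minimize(cost,p0,method='Nelder-Mead',options=dict(initial_simplex=[p0,p0+[.012,0,0],p0+[0,.012,0],p0+[0,0,.08]],xatol=2e-5,fatol=.01))
    return r.x,r.fun,mask.sum()
E
python3 - <<'E'
from fit import *
for n,r in(('top',(285,135,385,255)),('scene',(250,170,385,300))):
    a=A[n]; D=a[:,:,2]-a[:,:,0]; u0,v0,u1,v1=r; D=D[v0:v1,u0:u1]
    lo,hi=np.median(D[D<0]),np.median(D[D>20]); m=np.zeros((400,640)); w=np.clip((D-lo)/(hi-lo),0,1); 
    b=(w>.5).astype(np.uint8); cs,_=cv2.findContours(b,cv2.RETR_EXTERNAL,cv2.CHAIN_APPROX_NONE); c=max(cs,key=cv2.contourArea)
    f=cv2.fillPoly(np.zeros_like(b),[cv2.convexHull(c)],1); w=np.where(cv2.erode(f,np.ones((5,5)))>0,1,w*cv2.dilate(f,np.ones((5,5))))
    m[v0:v1,u0:u1]=w; print(n,lo,hi,*fit([bx(-114.5,130.5,-87.5,87.5,0,6)],m,n,[.53,-.02,.12]))
def pr(n,uv,z): return px2w(n,*uv,z)[:2]
for nm,d in dict(pip=[('top',(215,170.4),(209.6,234.1),.011,.011),('scene',(424.9,190.3),(388.6,144.6),.011,.011)],
  spa=[('top',(254.9,199.6),(255.7,258.9),.004,.006),('scene',(379.6,186.6),(341.4,149.3),.004,.006)]).items():
    for n,a,b,z1,z2 in d:
        p,q=pr(n,a,z1),pr(n,b,z2); print(nm,n,p,q,'len',np.linalg.norm(p-q),'mid',(p+q)/2,'yaw',np.arctan2(*(p-q)[::-1]))
E
```

```text
top -13.375 63.625 [ 0.55769359 -0.04491986  0.149079  ] 216.09956709956708 4824.438311688312
scene -16.625 80.375 [ 0.55566551 -0.04525228  0.14950674] 332.62839094400647 4901.765463917526
pip top [0.6323736  0.29623313] [0.44703187 0.30934607] len 0.18580502611784172 mid [0.53970274 0.3027896 ] yaw -0.0706323826284087
pip scene [0.63512199 0.29426671] [0.44230805 0.31114867] len 0.193551584847954 mid [0.53871502 0.30270769] yaw -0.08733298928137385
spa top [0.54567488 0.18052422] [0.37430875 0.17756325] len 0.171391710314644 mid [0.45999182 0.17904374] yaw 0.017276935206449986
spa scene [0.55096363 0.19347078] [0.37595511 0.1766557 ] len 0.17581447524575833 mid [0.46345937 0.18506324] yaw 0.09578745206168052
```

Run:
```python
from fit import *
sp=[bx(-85,25,-6,6,0,8),bx(25,85,-14,14,0,5)]
for n,r in(('top',(240,190,272,270)),('scene',(332,140,384,195))):
    a=A[n]; u0,v0,u1,v1=r; D=a[v0:v1,u0:u1]; bg=np.median(D.reshape(-1,3),0); d=np.linalg.norm(D-bg,axis=2); 
    print(n,bg,np.percentile(d,[50,80,90,97])); 
    w=np.clip((d-8)/20,0,1); m=np.zeros((400,640)); m[v0:v1,u0:u1]=w
    for p in fit(sp,m,n,[.461,.18,.04])[:1]: print('spat',p)
    print(fit(sp,m,n,[.461,.18,.04])[1:])
pp=[bx(-60,40,-15,15,0,22),bx(-57,-47,-6,6,22,29),bx(40,95,-6.5,6.5,5,17),bx(-88,-60,-5,5,6,16),bx(-93,-86,-9,9,2,20)]
for n,r in(('top',(198,165,225,242)),('scene',(383,140,432,197))):
    a=A[n]; u0,v0,u1,v1=r; D=a[v0:v1,u0:u1]; bg=np.median(D.reshape(-1,3),0); d=np.linalg.norm(D-bg,axis=2)
    w=np.clip((d-8)/16,0,1); b=cv2.morphologyEx((w>.5).astype(np.uint8),cv2.MORPH_CLOSE,np.ones((3,3)))
    m=np.zeros((400,640)); m[v0:v1,u0:u1]=np.maximum(w,b*0); print('pip',n,*fit(pp,m,n,[.538,.303,-.078]))
```

```text
top [135.25  137.    120.875] [ 2.27932217 13.61042696 30.26543263 95.18215081]
spat [0.45950301 0.18070067 0.04114688]
(np.float64(105.53237486773048), np.float64(456.7967145506805))
scene [124.   125.   106.25] [ 1.68170301  3.46680677 42.9465738  99.50687943]
spat [0.45784482 0.1784776  0.02138714]
(np.float64(55.55643235034559), np.float64(391.7485656021326))
pip top [ 0.53807451  0.30086767 -0.06507648] 232.99849712209306 533.086062220152
pip scene [ 0.53857751  0.29902977 -0.07329049] 144.34139588827435 529.3263919573277
```

```bash
cat > plan.py <<'E'
from h import *
TR=np.array([.5567,-.0451,.1493])
def Rt(yaw,pitch=0,roll=0): return R.from_euler('z',yaw)*R.from_euler('y',pitch)*R.from_euler('x',np.pi)
def tray(x,y,z): 
    c,s=np.cos(TR[2]),np.sin(TR[2]); return np.array([TR[0]+(c*x-s*y)/1e3,TR[1]+(s*x+c*y)/1e3,z/1e3])
def rows(*T):
    o=robot.get_obs(); R0=R.from_quat(o['tool_rot']); p=np.array(o['position']); lp,lr=p,R0
    for pos,yaw,pitch in T:
        Rn=Rt(yaw,pitch); d=R0.inv().apply(np.array(pos)-p)*1e3; w=(R0.inv()*Rn).as_rotvec()
        print('dp',np.round(d,1).tolist(),'rot',np.round(w,3).tolist(),'rows>=%.1f'%max(np.linalg.norm(pos-lp)/.05,(lr.inv()*Rn).magnitude()/.15)); lp,lr=np.array(pos),Rn
def pip(tipx,tipz,pitch,gx=-10,gz=3,ty=45,dy=0):
    # TCP world for pipette tip centre at tray (tipx, ty, tipz mm above bench) with pitch
    c,s=np.cos(pitch),np.sin(pitch); dx,dz=gx-95,gz-11
    return tray(tipx+c*dx+s*dz,ty,tipz-s*dx+c*dz),TR[2]+dy,pitch
E
python3 - <<'E'
from plan import *
print('cap top',px2w('top',278.2,97.8,.17)[:2]); print('cap scene',px2w('scene',140+704/2.5,90+375/2.5,.165)[:2])
print('base scene',px2w('scene',140+670/2.5,90+475/2.5,0)[:2])
print('nose',tray(95,45,17),'grip',tray(-10,45,0))
c,s=np.cos(-.072),np.sin(-.072); g=np.array([.538,.301])+np.array([c,s])*-.01
print('g',g); print(robot.get_obs()['q'])
rows(([.42,-.3,.223],.25,0),([.47,0,.2],.1,0),([g[0],g[1],.12],-.072,0),([g[0],g[1],.003],-.072,0))
E
```

```text
cap top [0.79253417 0.096663  ]
cap scene [0.78951365 0.10057225]
base scene [0.81797133 0.08264609]
nose [0.6439496  0.01353026 0.017     ] grip [ 0.54011768 -0.00208806  0.        ]
g [0.52802591 0.30171938]
[-1.43551857e+00  5.27513624e-01  1.43268592e+00 -1.34320140e-05
  1.18140096e+00 -1.78539381e-01]
dp [306.9, -210.0, -0.5] rot [-0.0, 0.0, 0.064] rows>=7.4
dp [447.0, -479.9, 22.5] rot [-0.0, 0.0, 0.214] rows>=6.1
dp [595.4, -749.0, 102.5] rot [-0.0, 0.0, 0.386] rows>=6.3
dp [595.4, -749.0, 219.5] rot [-0.0, 0.0, 0.386] rows>=2.3
```

```bash
python3 -m jog '{"dp":[[307,-210,0],[307,-210,0],[307,-210,0],[307,-210,0],[307,-210,0],[307,-210,0],[307,-210,0],[447,-480,22],[447,-480,22],[447,-480,22],[447,-480,22],[447,-480,22]],"delta_rot":[[0,0,0.064],[0,0,0.064],[0,0,0.064],[0,0,0.064],[0,0,0.064],[0,0,0.064],[0,0,0.064],[0,0,0.214],[0,0,0.214],[0,0,0.214],[0,0,0.214],[0,0,0.214]],"gripper":[1,1,1,1,1,1,1,1,1,1,1,1]}' 30
python3 - <<'E'
from plan import *
rows(([.528,.302,.12],-.072,0),([.528,.302,.06],-.072,0),([.528,.302,.003],-.072,0))
print(robot.get_obs()['q'])
E
```

```text
time: 3.1
position: [0.4553, -0.0732, 0.206]
tool_rot: [0.999, 0.05, 0.0, 0.0]
ft_force: [-0.0, 0.7, -0.6]
grip_width: 0.0873
grip_force: 0.0
dp [109.4, -366.2, 85.9] rot [0.0, -0.001, 0.171] rows>=7.8
dp [109.4, -366.2, 145.9] rot [0.0, -0.001, 0.171] rows>=1.2
dp [109.3, -366.2, 202.9] rot [0.0, -0.001, 0.171] rows>=1.1
[-4.02539898e-01  3.33152047e-01  1.84974996e+00  9.47487535e-05
  9.57635192e-01  1.06884438e+00]
```

```bash
python3 -m jog '{"dp":[[109,-366,86],[109,-366,86],[109,-366,86],[109,-366,86],[109,-366,86],[109,-366,86],[109,-366,86],[109,-366,86],[109,-366,86],[109,-366,86],[109,-366,86]],"delta_rot":[[0,0,0.171],[0,0,0.171],[0,0,0.171],[0,0,0.171],[0,0,0.171],[0,0,0.171],[0,0,0.171],[0,0,0.171],[0,0,0.171],[0,0,0.171],[0,0,0.171]],"gripper":[1,1,1,1,1,1,1,1,1,1,1]}' 30
python3 - <<'E'
from plan import *
o=robot.get_obs();print(o['position'],o['q'])
rows(([.528,.302,.06],-.072,0),([.528,.302,.004],-.072,0))
a=[]
for n in('top','scene'):
    im=look(n,'g_'+n+'.png'); u,v=w2px(n,[.528,.302,.02]).astype(int); c=im[max(v-50,0):v+50,u-66:u+66,::-1]; print(n,u,v); a.append(cv2.resize(c,(790,600),interpolation=cv2.INTER_CUBIC)[:,:395*2])
t=np.hstack([cv2.resize(x,(395,300)) for x in a]); cv2.imwrite('pics/g.png',t)
E
```

```text
time: 4.2
position: [0.5267, 0.2991, 0.1198]
tool_rot: [0.999, -0.036, -0.0, 0.0]
ft_force: [-0.1, 0.5, 0.5]
grip_width: 0.0871
grip_force: 0.0
[0.52666918 0.29906087 0.11980471] [ 3.32317831e-01  6.31512212e-01  1.57155502e+00 -4.82680199e-04
  9.39394854e-01  1.97504674e+00]
dp [1.2, -3.1, 59.8] rot [0.001, 0.001, 0.0] rows>=1.2
dp [1.2, -3.1, 115.8] rot [0.001, 0.001, 0.0] rows>=1.1
top 211 205
scene 404 162
```

View pics/g.png

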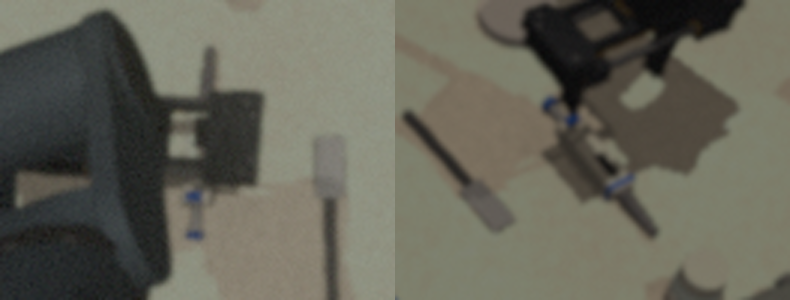

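```bash
python3 -m jog '{"dp":[[1,-3,40],[1,-3,80],[1,-3,105],[1,-3,116],[1,-3,116],[1,-3,116],[1,-3,116],[1,-3,116],[1,-3,116],[1,-3,116],[1,-3,116]],"delta_rot":[[0,0,0],[0,0,0],[0,0,0],[0,0,0],[0,0,0],[0,0,0],[0,0,0],[0,0,0],[0,0,0],[0,0,0],[0,0,0]],"gripper":[1,1,1,1,-1,-1,-1,-1,-1,-1,-1]}' 35
```

```text
time: 5.4
position: [0.5283, 0.303, 0.004]
tool_rot: [0.999, -0.036, 0.0, -0.0]
ft_force: [0.2, -0.5, 0.2]
grip_width: 0.0387
grip_force: 0.0
```

```bash
python3 -m jog '{"dp":[[0,0,0],[0,0,0],[0,0,0],[0,0,0]],"delta_rot":[[0,0,0],[0,0,0],[0,0,0],[0,0,0]],"gripper":[-1,-1,-1,-1]}' 35
python3 - <<'E'
from plan import *
o=robot.get_obs();print(o['position'],R.from_quat(o['tool_rot']).as_euler('ZYX'))
p=o['position']
rows(([p[0],p[1],.14],-.072,0),(*tray(-60,45,140),.1493)+() if 0 else (tray(-60,45,140),.1493,0))
E
```

```text
time: 5.8
position: [0.5283, 0.3032, 0.0038]
tool_rot: [0.999, -0.036, 0.0, -0.0]
ft_force: [-1.3, 0.9, 1.7]
grip_width: 0.0298
grip_force: 35.0
[0.52828235 0.30315249 0.00384731] [-7.13318123e-02 -1.64719119e-04 -3.14123081e+00]
dp [0.0, -0.0, -136.2] rot [-0.0, -0.0, 0.001] rows>=2.7
dp [-15.2, 314.5, -136.3] rot [-0.0, -0.0, -0.221] rows>=6.3
```

```bash
python3 -m jog '{"dp":[[0,0,-50],[0,0,-100],[0,40,-136],[-15,314,-136],[-15,314,-136],[-15,314,-136],[-15,314,-136],[-15,314,-136],[-15,314,-136],[-15,314,-136],[-15,314,-136]],"delta_rot":[[0,0,0],[0,0,0],[0,0,0],[0,0,-0.221],[0,0,-0.221],[0,0,-0.221],[0,0,-0.221],[0,0,-0.221],[0,0,-0.221],[0,0,-0.221],[0,0,-0.221]],"gripper":[-1,-1,-1,-1,-1,-1,-1,-1,-1,-1,-1]}' 35
python3 - <<'E'
from plan import *
o=robot.get_obs();print(o['position'],R.from_quat(o['tool_rot']).as_euler('ZYX'))
rows(pip(55,80,.297),pip(60,15,.297))
T=R.from_quat(o['tool_rot']); p=o['position']
# nominal pipette points given grip (gx=-10,gz=3): tool axes
P={k:p+T.apply([(x+10)/1e3,0,(4-z)/1e3]) for k,x,z in (('nose',95,11),('btn',-93,11),('front',40,22))}
for n in('scene','top'):
    im=look(n,'h_'+n+'.png')
    q={k:np.round(w2px(n,v),1) for k,v in P.items()}; print(n,q)
    if n=='scene':
        u,v=q['front'].astype(int); u0,v0=u-66,v-50; c=im[v0:v0+100,u0:u0+133,::-1]; print(u0,v0); cv2.imwrite('pics/h.png',cv2.resize(np.ascontiguousarray(np.clip(c*1.5,0,255).astype(np.uint8)),None,fx=6,fy=6,interpolation=cv2.INTER_CUBIC))
E
```

```text
time: 6.9
position: [0.4904, -0.0097, 0.1395]
tool_rot: [0.997, 0.074, -0.001, -0.0]
ft_force: [-0.7, 0.3, -1.8]
grip_width: 0.0294
grip_force: 35.0
[ 0.49042717 -0.00973884  0.13948954] [ 1.47590941e-01  1.02836531e-03 -3.14094549e+00]
dp [12.6, -0.2, 36.4] rot [-0.001, -0.296, -0.002] rows>=2.0
dp [17.6, -0.1, 101.4] rot [-0.001, -0.296, -0.002] rows>=1.3
scene {'nose': array([337.2, 200.7]), 'btn': array([288.8, 154.4]), 'front': array([322.2, 183.8])}
256 133
top {'nose': array([314.4, 174.5]), 'btn': array([326.2, 246.5]), 'front': array([317.8, 194.8])}
```

View pics/h.png

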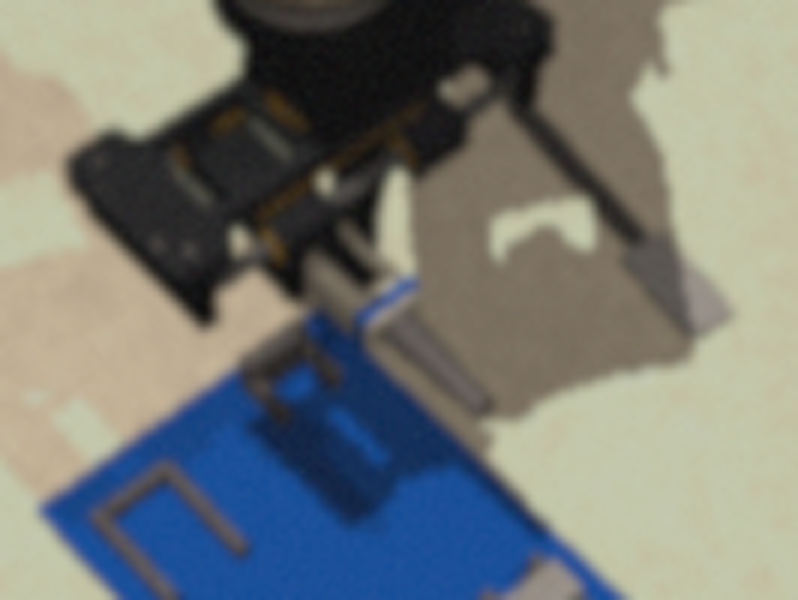

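```bash
python3 -m jog '{"dp":[[6,0,18],[12,0,36],[12,0,36],[14,0,70],[16,0,85],[16,0,85]],"delta_rot":[[0,-0.148,0],[0,-0.296,-0.002],[0,-0.296,-0.002],[0,-0.296,-0.002],[0,-0.296,-0.002],[0,-0.296,-0.002]],"gripper":[-1,-1,-1,-1,-1,-1]}' 35
python3 - <<'E'
from plan import *
o=robot.get_obs();print(o['position'],R.from_quat(o['tool_rot']).as_euler('ZYX'))
rows(pip(60,15,.297),pip(70,15,.297),pip(85,15,.297))
T=R.from_quat(o['tool_rot']); p=o['position']
P={k:p+T.apply([(x+10)/1e3,0,(4-z)/1e3]) for k,x,z in (('nose',95,11),('btn',-93,11),('front',40,22))}
c,s=np.cos(TR[2]),np.sin(TR[2])
for k,v in P.items(): d=v-[TR[0],TR[1],0]; print(k,np.round([c*d[0]+s*d[1],c*d[1]-s*d[0],d[2]],4))
im=look('scene','i_scene.png'); q=w2px('scene',P['nose']); print(q); print('bars',[np.round(w2px('scene',tray(*a)),1).tolist() for a in((74,34,39),(74,56,39),(94,34,39),(94,56,39))])
u,v=q.astype(int);u0,v0=u-50,v-38; print(u0,v0); c=im[v0:v0+75,u0:u0+100,::-1]; cv2.imwrite('pics/i.png',cv2.resize(np.clip(c*1.5,0,255).astype(np.uint8),None,fx=8,fy=8,interpolation=cv2.INTER_CUBIC))
E
```

```text
time: 7.6
position: [0.5048, -0.0055, 0.0534]
tool_rot: [0.986, 0.076, -0.149, 0.01]
ft_force: [-0.2, -0.6, -1.1]
grip_width: 0.0299
grip_force: 35.0
[ 0.50476931 -0.00554452  0.05337315] [ 0.15395212  0.30015493 -3.13951557]
dp [7.1, 1.9, 13.8] rot [-0.001, 0.003, 0.004] rows>=0.3
dp [16.7, 1.9, 10.8] rot [-0.001, 0.003, 0.004] rows>=0.2
dp [31.0, 2.0, 6.4] rot [-0.001, 0.003, 0.004] rows>=0.3
nose [0.0569 0.0473 0.029 ]
btn [-0.1227  0.0465  0.0846]
front [0.0076 0.047  0.0558]
[338.86512909 226.16252334]
bars [[339.7, 231.7], [345.9, 226.8], [344.9, 236.9], [351.1, 231.9]]
288 188
```

View pics/i.png

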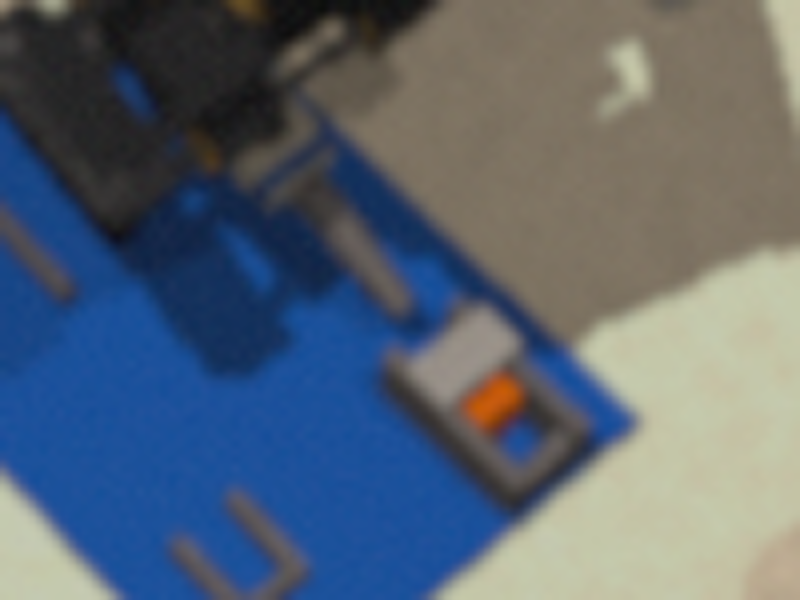

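```bash
python3 -m jog '{"dp":[[4,1.5,7],[7,1.5,14],[7,1.5,14],[12,1.5,12.4],[17,1.5,10.8],[21.5,1.5,9.4],[26,1.5,8],[31,1.5,6.4],[31,1.5,6.4]],"delta_rot":[[0,0.003,0.004],[0,0.003,0.004],[0,0.003,0.004],[0,0.003,0.004],[0,0.003,0.004],[0,0.003,0.004],[0,0.003,0.004],[0,0.003,0.004],[0,0.003,0.004]],"gripper":[-1,-1,-1,-1,-1,-1,-1,-1,-1]}' 35
cat >> plan.py <<'E'
def where(gx=-10,gz=4):
    o=robot.get_obs();T=R.from_quat(o['tool_rot']); p=o['position']; c,s=np.cos(TR[2]),np.sin(TR[2]); e=T.as_euler('ZYX')
    print('yaw-tr %.4f pitch %.4f'%(e[0]-TR[2],e[1]),'F',np.round(o['ft_force'],1),'M',np.round(o['moment'],2))
    for k,x,z in (('nose',95,11),('btn',-93,11),('tcp',gx,gz)):
        d=p+T.apply([(x-gx)/1e3,0,(gz-z)/1e3])-[TR[0],TR[1],0]; print(k,np.round(1e3*np.array([c*d[0]+s*d[1],c*d[1]-s*d[0],d[2]]),1))
E
python3 -c "
from plan import *
where(); rows(pip(92,15,.297,gz=4),pip(98,15,.297,gz=4))"
```

```text
time: 8.55
position: [0.5351, -0.004, 0.0396]
tool_rot: [0.987, 0.073, -0.145, 0.011]
ft_force: [0.1, 0.1, -2.3]
grip_width: 0.0297
grip_force: 35.0
yaw-tr -0.0014 pitch 0.2926 F [ 0.1  0.1 -2.3] M [ 0.11 -0.21 -0.06]
nose [87.3 43.7 16. ]
btn [-92.7  44.   70.2]
tcp [-15.2  43.8  39.6]
dp [4.7, -1.2, -0.9] rot [0.001, -0.004, -0.001] rows>=0.1
dp [10.5, -1.2, -2.6] rot [0.001, -0.004, -0.001] rows>=0.1
```

```bash
python3 -m jog '{"dp":[[2.5,-1,-0.5],[4.7,-1,-0.9],[4.7,-1,-0.9]],"delta_rot":[[0,-0.004,0],[0,-0.004,0],[0,-0.004,0]],"gripper":[-1,-1,-1]}' 35 | grep -E "force"
python3 -m jog '{"dp":[[3,0,-1],[6,0,-1.7],[6,0,-1.7]],"delta_rot":[[0,0,0],[0,0,0],[0,0,0]],"gripper":[-1,-1,-1]}' 35 | grep -E "force"
python3 -c "
from plan import *
where(); print([ (p,np.round(pip(98,17,p,gz=4)[0],3)) for p in (0,)])"
```

```text
ft_force: [-4.4, -2.0, 0.4]
grip_force: 35.0
ft_force: [-6.6, -2.4, 2.1]
grip_force: 35.0
yaw-tr -0.0015 pitch 0.3020 F [-6.6 -2.4  2.1] M [-0.37  0.72 -0.11]
nose [95.4 44.8 14.6]
btn [-84.1  45.1  70.5]
tcp [-6.9 45.  39.1]
[(0, array([ 0.543, -0.002,  0.01 ]))]
```

```bash
python3 -c "
from plan import *
rows(*[pip(98,z,p,gz=4) for p,z in((.3,14.6),(.24,15),(.18,15.5),(.12,16),(.06,16.7),(0,17.4))])"
```

```text
dp [2.5, -0.0, -0.6] rot [-0.0, 0.002, -0.001] rows>=0.1
dp [3.0, -0.0, 5.3] rot [0.0, 0.062, -0.001] rows>=0.4
dp [3.8, -0.0, 11.1] rot [0.0, 0.122, -0.001] rows>=0.4
dp [5.0, -0.0, 16.8] rot [0.0, 0.182, -0.001] rows>=0.4
dp [6.6, -0.0, 22.2] rot [0.0, 0.242, -0.001] rows>=0.4
dp [8.4, -0.0, 27.4] rot [0.0, 0.302, -0.001] rows>=0.4
```

```bash
python3 -m jog '{"dp":[[2.5,0,-0.6],[3,0,5.3],[3.8,0,11.1],[5,0,16.8],[5,0,16.8]],"delta_rot":[[0,0,0],[0,0.062,0],[0,0.122,0],[0,0.182,0],[0,0.182,0]],"gripper":[-1,-1,-1,-1,-1]}' 35 | grep -E "time|force"
python3 -c "
from plan import *
where(); rows(*[pip(98,z,p,gz=4) for p,z in((.06,16.7),(0,17.4))])"
```

```text
time: 9.65
ft_force: [-5.6, -1.1, -0.4]
grip_force: 35.0
yaw-tr -0.0020 pitch 0.1218 F [-5.6 -1.1 -0.4] M [-0.16  1.    0.  ]
nose [95.7 45.5 14.8]
btn [-90.9  45.9  37.7]
tcp [-9.4 45.7 20.6]
dp [2.7, 0.7, 4.3] rot [-0.002, 0.062, -0.002] rows>=0.4
dp [3.6, 0.7, 9.8] rot [-0.002, 0.122, -0.002] rows>=0.4
```

```bash
python3 -m jog '{"dp":[[3,0,-0.8],[3,0,-0.8],[3,0,4],[3.5,0,8.5],[3.5,0,8.5]],"delta_rot":[[0,0,0],[0,0,0],[0,0.062,0],[0,0.122,0],[0,0.122,0]],"gripper":[-1,-1,-1,-1,-1]}' 35 | grep -E "time|force"
python3 - <<'E'
from plan import *
where()
im=look('scene','j_scene.png'); u0,v0=262,180
c=im[v0:v0+75,u0:u0+100,::-1]; cv2.imwrite('pics/j.png',cv2.resize(np.clip(c*1.5,0,255).astype(np.uint8),None,fx=8,fy=8,interpolation=cv2.INTER_CUBIC))
E
```

```text
time: 10.15
ft_force: [-7.1, -1.4, -2.3]
grip_force: 35.0
yaw-tr -0.0019 pitch 0.0025 F [-7.1 -1.4 -2.3] M [-0.29  1.29 -0.01]
nose [97.2 46.  17.9]
btn [-90.8  46.4  18.4]
tcp [-7.8 46.2 11.2]
```

View pics/j.png

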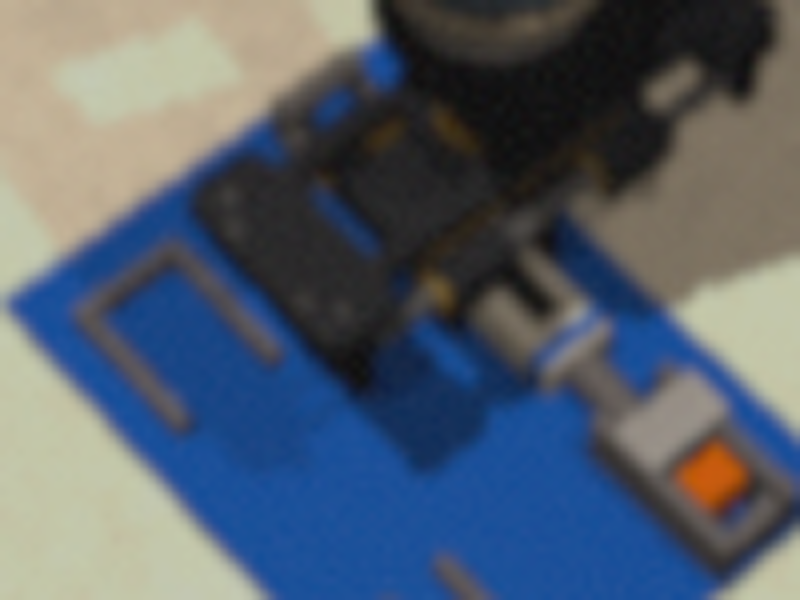

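```bash
python3 -m jog '{"dp":[[0,0,1],[-1,0,1],[-2,0,1],[-2.5,0,1],[-2.5,0,1]],"delta_rot":[[0,0,0],[0,0,0],[0,0,0],[0,0,0],[0,0,0]],"gripper":[-1,-1,-1,-1,-1]}' 35 | grep -E "time|force"
python3 -c "
from plan import *
where()"
```

```text
time: 10.7
ft_force: [-6.3, -1.2, -2.6]
grip_force: 35.0
yaw-tr -0.0008 pitch 0.0006 F [-6.3 -1.2 -2.6] M [-0.15  1.14 -0.04]
nose [96.8 46.  17.8]
btn [-91.2  46.1  17.9]
tcp [-8.2 46.1 10.8]
```

```bash
python3 -m jog '{"dp":[[-1,0,0.8],[-2,0,0.8],[-2,0,0.8],[-2,0,0.8]],"delta_rot":[[0,0,0],[0,0,0],[0,0,0],[0,0,0]],"gripper":[-1,-1,-1,-1]}' 35 | grep -E "time|force"
python3 -c "
from plan import *
where()"
```

```text
time: 11.1
ft_force: [-4.7, 1.4, 0.5]
grip_force: 35.0
yaw-tr -0.0006 pitch -0.0032 F [-4.7  1.4  0.5] M [0.21 0.93 0.16]
nose [96.5 45.7 17.9]
btn [-91.5  45.8  17.3]
tcp [-8.5 45.8 10.6]
```

```bash
python3 -m jog '{"dp":[[0,0,0],[0,0,0],[0,0,0],[0,0,0],[0,0,-30],[0,0,-80],[0,0,-130],[0,0,-130]],"delta_rot":[[0,0,0],[0,0,0],[0,0,0],[0,0,0],[0,0,0],[0,0,0],[0,0,0],[0,0,0]],"gripper":[1,1,1,1,1,1,1,1]}' 35 | grep -E "time|force|width|pos"
python3 - <<'E'
from plan import *
p=np.array([.459,.179])+.002*np.array([1,.025]); y=.025
rows(([p[0],p[1],.13],y,0),([p[0],p[1],.003],y,0))
print([np.round(w2px('scene',tray(*a)),1).tolist() for a in((-93,45,17),(95,45,17))])
E
```

```text
time: 11.9
position: [0.5475, -0.0028, 0.1474]
ft_force: [0.6, 0.3, -0.2]
grip_width: 0.0835
grip_force: 0.0
dp [-59.1, -192.8, 14.9] rot [0.005, -0.022, 0.123] rows>=4.0
dp [-61.9, -193.6, 141.8] rot [0.005, -0.022, 0.123] rows>=2.5
[[302.5, 193.4], [347.7, 238.4]]
```

```bash
python3 -m jog '{"dp":[[-59,-193,15],[-59,-193,15],[-59,-193,15],[-59,-193,15],[-59,-193,15],[-59,-193,15],[-59,-193,15]],"delta_rot":[[0.005,-0.022,0.123],[0.005,-0.022,0.123],[0.005,-0.022,0.123],[0.005,-0.022,0.123],[0.005,-0.022,0.123],[0.005,-0.022,0.123],[0.005,-0.022,0.123]],"gripper":[1,1,1,1,1,1,1]}' 35 | grep -E "time|pos"
python3 - <<'E'
from plan import *
p=np.array([.459,.179])+.002*np.array([1,.025]); y=.025
rows(([p[0],p[1],.003],y,0))
im=look('scene','k_scene.png'); u0,v0=280,180
c=im[v0:v0+75,u0:u0+100,::-1]; cv2.imwrite('pics/k.png',cv2.resize(np.clip(c*1.5,0,255).astype(np.uint8),None,fx=8,fy=8,interpolation=cv2.INTER_CUBIC))
E
```

```text
time: 12.6
position: [0.4566, 0.1798, 0.1252]
dp [6.1, 1.3, 122.1] rot [-0.003, 0.014, -0.0] rows>=2.4
```

View pics/k.png

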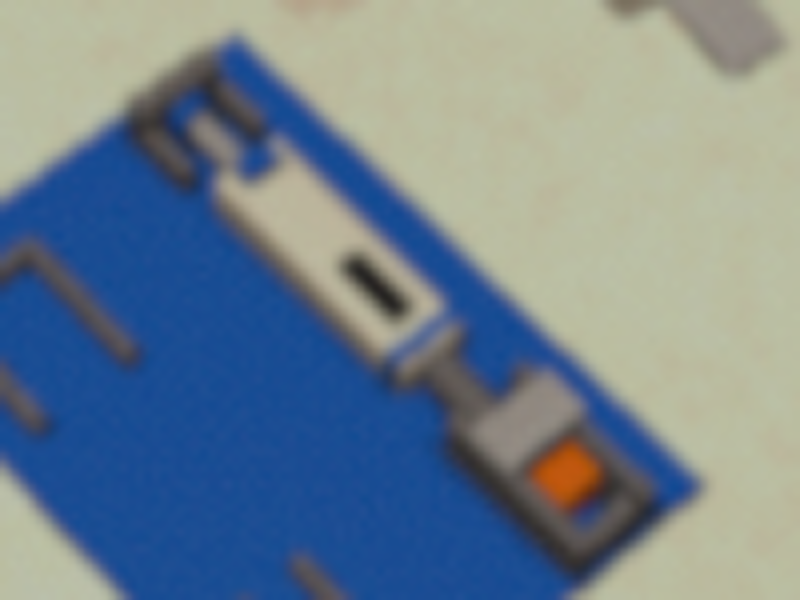

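```bash
python3 -m jog '{"dp":[[3,1,40],[5,1,80],[6,1.3,110],[6,1.3,123],[6,1.3,123],[6,1.3,123],[6,1.3,123],[6,1.3,123],[6,1.3,123],[6,1.3,123],[6,1.3,123],[6,1.3,123]],"delta_rot":[[-0.003,0.014,0],[-0.003,0.014,0],[-0.003,0.014,0],[-0.003,0.014,0],[-0.003,0.014,0],[-0.003,0.014,0],[-0.003,0.014,0],[-0.003,0.014,0],[-0.003,0.014,0],[-0.003,0.014,0],[-0.003,0.014,0],[-0.003,0.014,0]],"gripper":[1,1,1,1,-1,-1,-1,-1,-1,-1,-1,-1]}' 30
python3 -m jog '{"dp":[[0,0,0],[0,0,0],[0,0,0],[0,0,0],[0,0,0]],"delta_rot":[[0,0,0],[0,0,0],[0,0,0],[0,0,0],[0,0,0]],"gripper":[-1,-1,-1,-1,-1]}' 30
python3 - <<'E'
from plan import *
where()
p=robot.get_obs()['position']; print(R.from_quat(robot.get_obs()['tool_rot']).as_euler('ZYX'),robot.get_obs()['q'])
E
```

```text
time: 13.85
position: [0.4596, 0.1797, 0.0021]
tool_rot: [1.0, 0.013, -0.001, -0.0]
ft_force: [-0.4, -0.2, 0.2]
grip_width: 0.0313
grip_force: 0.0
time: 14.35
position: [0.4596, 0.1797, 0.0021]
tool_rot: [1.0, 0.012, -0.001, -0.0]
ft_force: [0.6, 1.4, -0.1]
grip_width: 0.0116
grip_force: 30.0
yaw-tr -0.1244 pitch 0.0012 F [ 0.6  1.4 -0.1] M [ 0.15  0.03 -0.01]
nose [ 41.6 223.7   9. ]
btn [-144.9  247.     9.2]
tcp [-62.6 236.7   2.1]
[ 2.49182051e-02  1.20597009e-03 -3.14090518e+00] [1.45228196e-01 7.43600356e-01 1.90951066e+00 1.75907353e-03
 4.89597018e-01 1.68955385e+00]
```

```bash
python3 -c "
from plan import *
p=robot.get_obs()['position']
rows(([p[0],p[1],.1],.025,0),(tray(4,-50,120),1.6,0))"
```

```text
dp [-0.1, -0.1, -97.9] rot [-0.001, 0.001, -0.0] rows>=2.0
dp [101.5, 276.1, -118.2] rot [-0.001, 0.0, -1.575] rows>=10.5
```

```bash
python3 -m jog '{"dp":[[0,0,-40],[0,0,-80],[101,276,-118],[101,276,-118],[101,276,-118],[101,276,-118],[101,276,-118],[101,276,-118],[101,276,-118],[101,276,-118],[101,276,-118],[101,276,-118]],"delta_rot":[[0,0,-0.15],[0,0,-0.3],[0,0,-1.575],[0,0,-1.575],[0,0,-1.575],[0,0,-1.575],[0,0,-1.575],[0,0,-1.575],[0,0,-1.575],[0,0,-1.575],[0,0,-1.575],[0,0,-1.575]],"gripper":[-1,-1,-1,-1,-1,-1,-1,-1,-1,-1,-1,-1]}' 30
python3 -c "
from plan import *
rows((tray(4,-50,90),.1493+np.pi,0))"
```

```text
time: 15.55
position: [0.567, -0.0941, 0.1193]
tool_rot: [0.697, 0.717, -0.001, -0.001]
ft_force: [0.4, 0.0, -1.1]
grip_width: 0.0112
grip_force: 30.0
dp [0.1, 1.2, 29.3] rot [-0.001, -0.003, -1.692] rows>=11.3
```

```bash
python3 -m jog '{"dp":[[0,1,10],[0,1,30],[0,1,30],[0,1,30],[0,1,30],[0,1,30],[0,1,30],[0,1,30],[0,1,30],[0,1,30],[0,1,30],[0,1,30]],"delta_rot":[[0,0,-1.692],[0,0,-1.692],[0,0,-1.692],[0,0,-1.692],[0,0,-1.692],[0,0,-1.692],[0,0,-1.692],[0,0,-1.692],[0,0,-1.692],[0,0,-1.692],[0,0,-1.692],[0,0,-1.692]],"gripper":[-1,-1,-1,-1,-1,-1,-1,-1,-1,-1,-1,-1]}' 30
python3 - <<'E'
from plan import *
rows((tray(4,-50,90),.1493+np.pi,0))
o=robot.get_obs(); T=R.from_quat(o['tool_rot']); p=o['position']
P={k:p+T.apply([(x-1)/1e3,0,.002-z/1e3]) for k,x,z in (('blade',85,4),('handle',-85,5))}
im=look('scene','l_scene.png'); look('top','l_top.png')
for n in('scene','top'): print(n,{k:np.round(w2px(n,v),1) for k,v in P.items()})
u0,v0=255,165
c=im[v0:v0+95,u0:u0+126,::-1]; cv2.imwrite('pics/l.png',cv2.resize(np.clip(c*1.5,0,255).astype(np.uint8),None,fx=6.3,fy=6.3,interpolation=cv2.INTER_CUBIC))
E
```

```text
time: 16.75
position: [0.5683, -0.0934, 0.0896]
tool_rot: [-0.075, 0.997, 0.0, -0.001]
ft_force: [0.4, 0.3, -1.3]
grip_width: 0.0111
grip_force: 30.0
dp [0.3, -0.5, -0.4] rot [0.001, -0.002, 0.002] rows>=0.0
scene {'blade': array([276.7, 201.1]), 'handle': array([320. , 246.4])}
top {'blade': array([356.4, 217.1]), 'handle': array([345.6, 156. ])}
```

View pics/l.png

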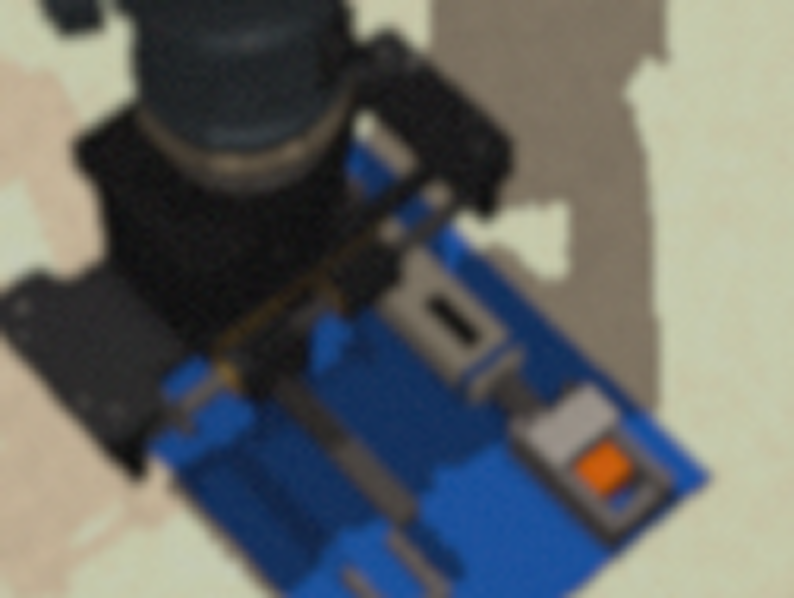

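Run:
```python
from plan import *
im=np.mean([robot.camera('scene').astype(float) for _ in range(4)],0); np.save('l.npy',im)
o=robot.get_obs(); T=R.from_quat(o['tool_rot']); p=o['position']
D=(im[:,:,2]-im[:,:,0])/(im.sum(2)+20)
f=cv2.GaussianBlur(D,(0,0),.5)
for x in (-30,-40,-50,-60,-70,-76,-79,-82,-85,-88,-91):
    q=np.array([w2px('scene',p+T.apply([(x-1)/1e3,y/1e3,.002-.006])) for y in range(-14,15)])
    v=cv2.remap(f.astype(np.float32),q[:,0].astype(np.float32)[None],q[:,1].astype(np.float32)[None],cv2.INTER_LINEAR)[0]
    print(x,(v*100).round().astype(int).tolist())
```

```text
-30 [37, 36, 34, 32, 29, 24, 19, 13, 8, 3, 0, -2, -3, -3, -2, 0, 3, 7, 12, 17, 23, 27, 32, 35, 36, 37, 37, 38, 38]
-40 [37, 37, 35, 33, 30, 25, 20, 13, 7, 4, 1, -2, -2, -2, -1, 2, 5, 10, 15, 20, 25, 30, 33, 35, 37, 37, 38, 38, 38]
-50 [37, 36, 34, 31, 26, 20, 14, 8, 4, 1, -1, -2, -3, -3, -2, -1, 1, 5, 8, 13, 18, 24, 29, 32, 35, 36, 37, 37, 37]
-60 [37, 36, 34, 30, 26, 19, 13, 7, 3, 0, -2, -3, -3, -3, -2, -1, 1, 5, 9, 14, 19, 25, 30, 34, 35, 36, 37, 37, 37]
-70 [37, 36, 34, 30, 24, 18, 12, 6, 2, -1, -3, -3, -3, -3, -3, -1, 1, 3, 7, 12, 18, 24, 29, 33, 36, 37, 37, 37, 37]
-76 [39, 38, 36, 33, 28, 22, 15, 9, 4, -1, -2, -3, -4, -3, -3, -2, 0, 2, 7, 12, 18, 24, 29, 33, 35, 37, 38, 38, 38]
-79 [42, 40, 38, 35, 31, 24, 18, 11, 5, 1, -2, -3, -4, -4, -3, -2, 0, 3, 8, 12, 18, 25, 30, 34, 37, 38, 39, 39, 40]
-82 [38, 36, 33, 30, 27, 21, 15, 9, 5, 1, -1, -2, -3, -2, -1, 1, 3, 7, 13, 19, 25, 30, 35, 39, 40, 41, 41, 41, 41]
-85 [27, 23, 20, 17, 13, 10, 9, 7, 5, 5, 5, 4, 6, 7, 9, 12, 16, 21, 26, 30, 35, 38, 39, 41, 42, 42, 43, 43, 43]
-88 [15, 10, 6, 5, 5, 5, 8, 12, 14, 17, 20, 22, 24, 25, 27, 30, 32, 35, 38, 39, 41, 42, 42, 43, 43, 43, 43, 43, 43]
-91 [10, 5, 2, 1, 4, 7, 11, 17, 23, 29, 32, 34, 36, 37, 38, 39, 40, 41, 42, 43, 43, 43, 43, 43, 43, 43, 43, 43, 43]
```

Run:
```python
from plan import *
A=np.load('avg.npz')
for n in('top','scene'):
    im=A[n]; f=((im[:,:,2]-im[:,:,0])/(im.sum(2)+20)).astype(np.float32)
    def s(P): q=np.array([w2px(n,tray(*a)) for a in P],np.float32); return (cv2.remap(f,q[None,:,0],q[None,:,1],cv2.INTER_LINEAR)[0]*100).round().astype(int).tolist()
    for x in (-55,-45): print(n,'blade y -26..26 step2 x',x,s([(x,-50+d,16) for d in range(-28,29,2)]))
    print(n,'handle',s([(78,-50+d,16) for d in range(-20,21,2)]))
    print(n,'along x -94..-74',s([(x,-50,16) for x in range(-96,-72,2)]),'x 86..106',s([(x,-50,16) for x in range(84,108,2)]))
```

```text
top blade y -26..26 step2 x -55 [22, 19, 14, 8, 4, 5, 9, 16, 21, 23, 23, 24, 24, 23, 23, 24, 24, 23, 23, 24, 23, 20, 15, 9, 5, 4, 9, 15, 21]
top blade y -26..26 step2 x -45 [21, 20, 16, 10, 5, 4, 9, 15, 21, 23, 23, 24, 24, 24, 24, 24, 24, 23, 23, 23, 22, 20, 14, 9, 5, 7, 11, 19, 22]
top handle [23, 21, 16, 10, 6, 5, 10, 16, 22, 23, 24, 24, 23, 20, 16, 10, 5, 4, 8, 15, 21]
top along x -94..-74 [23, 22, 19, 13, 7, 5, 7, 13, 19, 22, 23, 23] x 86..106 [24, 24, 24, 22, 17, 9, 5, 4, 9, 14, 20, 23]
scene blade y -26..26 step2 x -55 [36, 26, 12, 3, 3, 12, 24, 35, 43, 44, 44, 44, 44, 44, 44, 44, 44, 44, 43, 41, 36, 23, 10, 3, 6, 15, 27, 38, 42]
scene blade y -26..26 step2 x -45 [37, 24, 10, 4, 5, 15, 27, 38, 42, 44, 44, 44, 44, 44, 44, 44, 43, 44, 44, 42, 33, 21, 9, 2, 7, 16, 28, 37, 43]
scene handle [38, 27, 12, 3, 4, 13, 26, 37, 41, 43, 43, 42, 37, 26, 12, 3, 1, 10, 23, 34, 41]
scene along x -94..-74 [43, 41, 33, 24, 14, 5, 3, 7, 19, 31, 38, 42] x 86..106 [43, 43, 43, 42, 36, 24, 12, 4, 3, 14, 30, 39]
```

```bash
python3 -m jog '{"dp":[[0.3,-0.5,30],[0.3,-0.5,55],[0.3,-0.5,65],[0.3,-0.5,65]],"delta_rot":[[0.001,-0.002,0.002],[0.001,-0.002,0.002],[0.001,-0.002,0.002],[0.001,-0.002,0.002]],"gripper":[-1,-1,-1,-1]}' 30
python3 -c "
from plan import *
rows((tray(4,-50,8.5),.1493+np.pi,0));where()"
```

```text
time: 17.45
position: [0.5672, -0.0939, 0.0234]
tool_rot: [-0.074, 0.997, 0.001, -0.001]
ft_force: [-0.1, 0.1, -0.5]
grip_width: 0.0112
grip_force: 30.0
dp [-1.0, -0.2, 14.9] rot [0.001, -0.002, -0.002] rows>=0.3
yaw-tr -3.1432 pitch -0.0021 F [-0.1  0.1 -0.5] M [ 0.12 -0.15  0.01]
nose [-101.9  -49.7   30.6]
btn [ 86.1 -50.   30.2]
tcp [  3.1 -49.8  23.4]
```

```bash
python3 -m jog '{"dp":[[-0.8,-0.2,6],[-0.8,-0.2,10],[-0.8,-0.2,13],[-0.8,-0.2,15],[-0.8,-0.2,15]],"delta_rot":[[0.001,-0.002,-0.002],[0.001,-0.002,-0.002],[0.001,-0.002,-0.002],[0.001,-0.002,-0.002],[0.001,-0.002,-0.002]],"gripper":[-1,-1,-1,-1,-1]}' 30
python3 -c "
from plan import *
rows((tray(4,-50,8.1),.1493+np.pi,0));where()"
```

```text
time: 17.95
position: [0.5691, -0.0944, 0.0098]
tool_rot: [-0.075, 0.997, -0.001, 0.001]
ft_force: [-0.2, 0.8, -1.6]
grip_width: 0.0111
grip_force: 30.0
dp [0.9, 0.6, 1.7] rot [-0.001, 0.003, 0.001] rows>=0.0
yaw-tr -3.1406 pitch 0.0029 F [-0.2  0.8 -1.6] M [ 0.09 -0.1   0.  ]
nose [-100.1  -50.7   16.5]
btn [ 87.9 -50.5  17.1]
tcp [  4.9 -50.6   9.8]
```

Still free of contact; lower the last bit, release and rise.

```bash
python3 -m jog '{"dp":[[0.5,0.4,1.4],[0.5,0.4,1.4],[0.5,0.4,1.4],[0.5,0.4,1.4],[0.5,0.4,1.4],[0.5,0.4,1.4],[0.5,0.4,1.4],[0.5,0.4,-30],[0.5,0.4,-80],[0.5,0.4,-130],[0.5,0.4,-130]],"delta_rot":[[0,0,0],[0,0,0],[0,0,0],[0,0,0],[0,0,0],[0,0,0],[0,0,0],[0,0,0],[0,0,0],[0,0,0],[0,0,0]],"gripper":[-1,-1,1,1,1,1,1,1,1,1,1]}' 30
python3 - <<'E'
from plan import *
p=robot.get_obs()['position']
rows(([.47,-.20,.2],.3+np.pi,0)); print(robot.get_obs()['q'])
A=np.load('avg.npz')
# counter fit: top face and post positions
for n in('top','scene'):
    im=A[n]; red=im[:,:,0]-np.maximum(im[:,:,1],im[:,:,2]); u,v=w2px(n,[.487,-.285,.1055]).astype(int)
    m=np.zeros_like(red); m[v-12:v+12,u-12:u+12]=1; w=np.clip(red*m-10,0,None); ys,xs=np.nonzero(w>25); print(n,w.max(),xs.min(),xs.max(),ys.min(),ys.max(),(xs*w[ys,xs]).sum()/w[ys,xs].sum(),(ys*w[ys,xs]).sum()/w[ys,xs].sum())
    for cam in [(.54,-.304,.22),]:
        q=[np.round(w2px(n,x),1).tolist() for x in ([.487,-.285,.1055],[.487,-.285,.0665])]; print(q)
t=np.zeros((600,800,3),np.uint8)
for k,(n,u0,v0) in enumerate((('top',395,172),('scene',190,215))):
    c=np.clip(A[n][v0:v0+60,u0:u0+60,::-1]*1.5,0,255).astype(np.uint8); t[:400,k*400:k*400+400]=cv2.resize(c,(400,400),interpolation=cv2.INTER_CUBIC)
im=look('scene','m.png'); cv2.imwrite('pics/cnt.png',t[:400])
E
```

```text
time: 19.05
position: [0.5729, -0.0956, 0.1467]
tool_rot: [-0.075, 0.997, -0.004, 0.008]
ft_force: [0.7, -0.0, -0.1]
grip_width: 0.0755
grip_force: 0.0
dp [116.6, -88.2, -54.4] rot [-0.01, 0.015, -0.149] rows>=3.1
[-3.57757043e-01  5.59574729e-01  1.63114759e+00  4.34908069e-04
  9.32929676e-01 -2.07949053e+00]
top 56.75 422 426 214 217 424.06775255588286 215.39542540287644
[[423.6, 215.2], [420.0, 216.1]]
scene 87.25 209 215 231 239 211.84469507934924 233.86595468609642
[[212.2, 232.0], [215.9, 239.1]]
```

View pics/cnt.png

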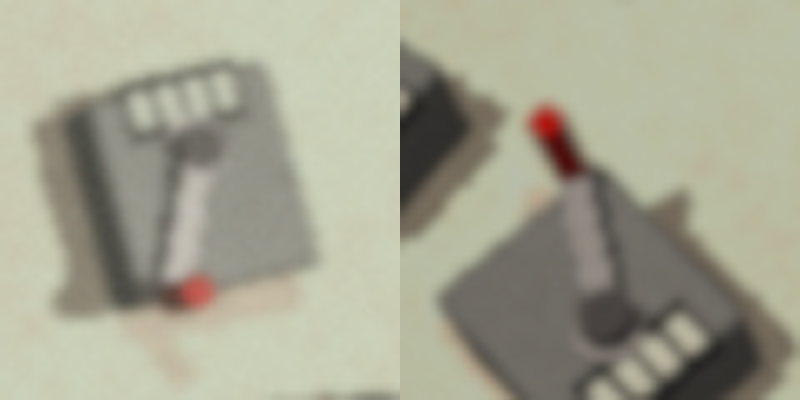

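Run:
```python
from plan import *
pt,ps=px2w('top',424.6,193.8,.068)[:2],px2w('scene',220.8,262.3,.068)[:2]; print('pivot',pt,ps)
qt,qs=px2w('top',424.3,215.3,.1055)[:2],px2w('scene',211.7,232.9,.1055)[:2]; print('post',qt,qs)
for a,b in((pt,qt),(ps,qs)): d=b-a; print(np.linalg.norm(d),np.arctan2(d[1],d[0])%(2*np.pi)-np.arctan2(28,-58.5))
e=[px2w('top',394.6+x/6.67,171.6+y/6.67,.055)[:2] for x,y in((265,65),(315,262))]; d=e[0]-e[1]; print('edge',np.linalg.norm(d),np.arctan2(d[1],d[0]))
im=cv2.imread('pics/m.png')
u0,v0=255,180; c=im[v0:v0+95,u0:u0+126]; cv2.imwrite('pics/m2.png',cv2.resize(np.clip(c*1.5,0,255).astype(np.uint8),None,fx=6.3,fy=6.3,interpolation=cv2.INTER_CUBIC))
```

```text
pivot [ 0.54873345 -0.30002252] [ 0.55159511 -0.30084552]
post [ 0.48665069 -0.28673234] [ 0.48851276 -0.28711749]
0.06348934486876495 0.23551902839950234
0.06455882216945406 0.23212813896432216
edge 0.08561440489676689 0.20375149527207584
```

```bash
python3 -m jog '{"dp":[[117,-88,-54],[117,-88,-54],[117,-88,-54],[117,-88,-54],[117,-88,-54]],"delta_rot":[[-0.01,0.015,-0.1],[-0.01,0.015,-0.1],[-0.01,0.015,-0.1],[-0.01,0.015,-0.1],[-0.01,0.015,-0.1]],"gripper":[-1,-1,-1,-1,-1]}' 30
python3 - <<'E'
from plan import *
im=look('scene','n.png')[:,:,::-1]
u0,v0=255,180; c=im[v0:v0+95,u0:u0+126]; cv2.imwrite('pics/n2.png',cv2.resize(np.clip(c*1.5,0,255).astype(np.uint8),None,fx=6.3,fy=6.3,interpolation=cv2.INTER_CUBIC))
E
```

```text
time: 19.6
position: [0.4644, -0.1991, 0.193]
tool_rot: [-0.123, 0.992, 0.004, -0.007]
ft_force: [0.1, 0.0, -0.0]
grip_width: 0.0548
grip_force: 0.0
```

View pics/n2.png

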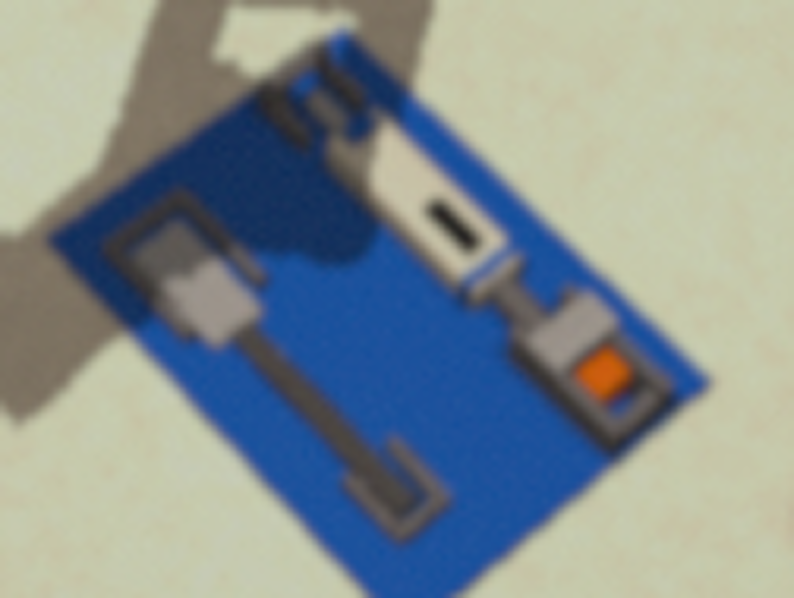

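```bash
cat >> plan.py <<'E'
def cnt(x,y,z): return np.array([.550,-.3004,0])+R.from_euler('z',.22).apply([x/1e3,y/1e3,z/1e3])
E
python3 -c "
from plan import *
print(cnt(-61,64,82));rows((cnt(-61,66,150),.22+np.pi,0),(cnt(-61,66,84),.22+np.pi,0))"
```

```text
[ 0.47650356 -0.25125457  0.082     ]
dp [1.4, -52.7, 42.1] rot [0.011, -0.012, 0.029] rows>=1.3
dp [0.6, -53.4, 108.1] rot [0.011, -0.012, 0.029] rows>=1.3
```

```bash
python3 -m jog '{"dp":[[1,-53,42],[1,-53,42],[1,-53,80],[0.6,-53.4,108],[0.6,-53.4,108],[0.6,-53.4,108],[0.6,-53.4,108]],"delta_rot":[[0.011,-0.012,0.029],[0.011,-0.012,0.029],[0.011,-0.012,0.029],[0.011,-0.012,0.029],[0.011,-0.012,0.029],[0.011,-0.012,0.029],[0.011,-0.012,0.029]],"gripper":[-1,-1,-1,-1,-1,-1,-1]}' 30
python3 - <<'E'
from plan import *
rows(*[(cnt(-62,y,84),.22+np.pi,0) for y in (66,50,30,10,-6)])
im=look('scene','p.png')[:,:,::-1]; u,v=w2px('scene',[.4867,-.286,.1]).astype(int); c=im[v-40:v+40,u-50:u+50]; cv2.imwrite('pics/p2.png',cv2.resize(np.clip(c*1.5,0,255).astype(np.uint8),None,fx=6,fy=6,interpolation=cv2.INTER_CUBIC))
E
```

```text
time: 20.35
position: [0.4778, -0.2497, 0.0861]
tool_rot: [-0.111, 0.994, -0.002, 0.001]
ft_force: [-0.5, 0.2, 0.8]
grip_width: 0.0015
grip_force: 0.0
dp [2.6, 0.7, 2.1] rot [-0.003, 0.001, 0.003] rows>=0.1
dp [2.7, -15.3, 2.1] rot [-0.003, 0.001, 0.003] rows>=0.3
dp [2.7, -35.3, 2.2] rot [-0.003, 0.001, 0.003] rows>=0.4
dp [2.8, -55.3, 2.3] rot [-0.003, 0.001, 0.003] rows>=0.4
dp [2.8, -71.3, 2.3] rot [-0.003, 0.001, 0.003] rows>=0.3
```

View pics/p2.png

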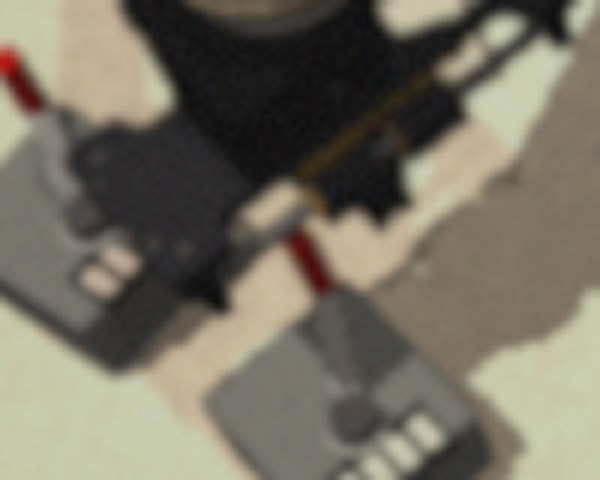

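```bash
python3 -m jog '{"dp":[[2.5,-8,2],[2.5,-16,2],[4,-24,2],[5,-32,2],[6,-40,2],[6,-48,2],[5,-55,2],[4,-62,2],[3,-66,2],[3,-66,2]],"delta_rot":[[0,0,0.003],[0,0,0.003],[0,0,0.003],[0,0,0.003],[0,0,0.003],[0,0,0.003],[0,0,0.003],[0,0,0.003],[0,0,0.003],[0,0,0.003]],"gripper":[-1,-1,-1,-1,-1,-1,-1,-1,-1,-1]}' 30
python3 -c "
from plan import *
d=robot.get_obs()['position']-np.array([.550,-.3004,0]);print(R.from_euler('z',-.22).apply(d)*1e3,R.from_euler('z',-.22).apply(robot.get_obs()['ft_force']))"
```

```text
time: 21.4
position: [0.4849, -0.313, 0.0823]
tool_rot: [-0.109, 0.994, 0.003, -0.003]
ft_force: [-5.6, 4.3, 1.9]
grip_width: 0.0007
grip_force: 2.9
[-66.29836182   1.94485601  82.30007927] [-4.50077849  5.43916088  1.85625858]
```

```bash
python3 -m jog '{"dp":[[-3,-2,0],[-5,-4,0],[-5,-7,0],[-5,-9,0],[-5,-9,0]],"delta_rot":[[0,0,0],[0,0,0],[0,0,0],[0,0,0],[0,0,0]],"gripper":[-1,-1,-1,-1,-1]}' 30
python3 -c "
from plan import *
d=robot.get_obs()['position']-np.array([.550,-.3004,0]);print(R.from_euler('z',-.22).apply(d)*1e3,R.from_euler('z',-.22).apply(robot.get_obs()['ft_force']))"
```

```text
time: 21.9
position: [0.4925, -0.3198, 0.0823]
tool_rot: [-0.108, 0.994, 0.003, -0.002]
ft_force: [-2.7, 5.3, 1.7]
grip_width: 0.0005
grip_force: 3.3
[-60.39816833  -6.42018273  82.27554738] [-1.44984715  5.77971214  1.74272743]
```

```bash
python3 -m jog '{"dp":[[0,-2,0],[0,-4,0],[0,-5,0],[0,-5,0]],"delta_rot":[[0,0,0],[0,0,0],[0,0,0],[0,0,0]],"gripper":[-1,-1,-1,-1]}' 30
python3 -c "
from plan import *
d=robot.get_obs()['position']-np.array([.550,-.3004,0]);print(R.from_euler('z',-.22).apply(d)*1e3,R.from_euler('z',-.22).apply(robot.get_obs()['ft_force']))"
```

```text
time: 22.3
position: [0.4944, -0.3239, 0.0823]
tool_rot: [-0.108, 0.994, 0.003, -0.001]
ft_force: [-0.2, 8.8, -0.3]
grip_width: 0.0002
grip_force: 4.0
[-59.347675   -10.77009136  82.26132573] [ 1.7483342   8.60693159 -0.3386094 ]
```

```bash
python3 -m jog '{"dp":[[0,-2,0],[0,-4,0],[0,-5,0],[0,-5,0]],"delta_rot":[[0,0,0],[0,0,0],[0,0,0],[0,0,0]],"gripper":[-1,-1,-1,-1]}' 30
python3 - <<'E'
from plan import *
d=robot.get_obs()['position']-np.array([.550,-.3004,0]);print(R.from_euler('z',-.22).apply(d)*1e3,R.from_euler('z',-.22).apply(robot.get_obs()['ft_force']))
E
```

```text
time: 22.7
position: [0.4955, -0.326, 0.0821]
tool_rot: [-0.108, 0.994, 0.006, -0.001]
ft_force: [2.0, 12.8, 2.8]
grip_width: 0.0003
grip_force: 6.5
[-58.78503843 -13.06738486  82.14179682] [ 4.7389895  12.09906375  2.78906061]
```

```bash
python3 -m jog '{"dp":[[0,-3,0],[0,-6,0],[0,-6,0],[0,-6,0]],"delta_rot":[[0,0,0],[0,0,0],[0,0,0],[0,0,0]],"gripper":[-1,-1,-1,-1]}' 30
python3 - <<'E'
from plan import *
d=robot.get_obs()['position']-np.array([.550,-.3004,0]);print(R.from_euler('z',-.22).apply(d)*1e3,R.from_euler('z',-.22).apply(robot.get_obs()['ft_force']))
im=look('scene','r.png')[:,:,::-1]; u,v=w2px('scene',[.4867,-.286,.1]).astype(int); c=im[v-40:v+40,u-50:u+50]; cv2.imwrite('pics/r2.png',cv2.resize(np.clip(c*1.5,0,255).astype(np.uint8),None,fx=6,fy=6,interpolation=cv2.INTER_CUBIC))
E
```

```text
time: 23.1
position: [0.4955, -0.3263, 0.082]
tool_rot: [-0.108, 0.994, 0.011, -0.003]
ft_force: [2.0, 24.0, 7.7]
grip_width: 0.0005
grip_force: 11.7
[-58.89419812 -13.41881844  81.97958526] [ 7.15730787 23.03546125  7.6963937 ]
```

```bash
python3 -m jog '{"dp":[[0,10,0],[0,25,0],[0,45,0],[0,70,0],[0,95,0],[0,95,0],[0,95,-50],[0,95,-100],[0,95,-100],[0,95,-100]],"delta_rot":[[0,0,0],[0,0,0],[0,0,0],[0,0,0],[0,0,0],[0,0,0],[0,0,0],[0,0,0],[0,0,0],[0,0,0]],"gripper":[-1,-1,-1,-1,-1,-1,-1,-1,-1,-1]}' 30
python3 - <<'E'
from plan import *
im=look('scene','s.png'); c=im[170:310,190:376,::-1]; cv2.imwrite('pics/s2.png',cv2.resize(np.clip(c*1.5,0,255).astype(np.uint8),None,fx=4.2,fy=4.2,interpolation=cv2.INTER_CUBIC))
red=im[:,:,0].astype(float)-np.maximum(im[:,:,1],im[:,:,2]); w=red[220:250,200:240]; ys,xs=np.nonzero(w>35); print(xs.mean()+200,ys.mean()+220,len(xs))
E
```

```text
time: 24.15
position: [0.4792, -0.2473, 0.1848]
tool_rot: [-0.109, 0.994, -0.003, 0.002]
ft_force: [0.4, -0.2, 0.2]
grip_width: 0.0007
grip_force: 0.0
212.625 235.45833333333334 24
```

View pics/s2.png

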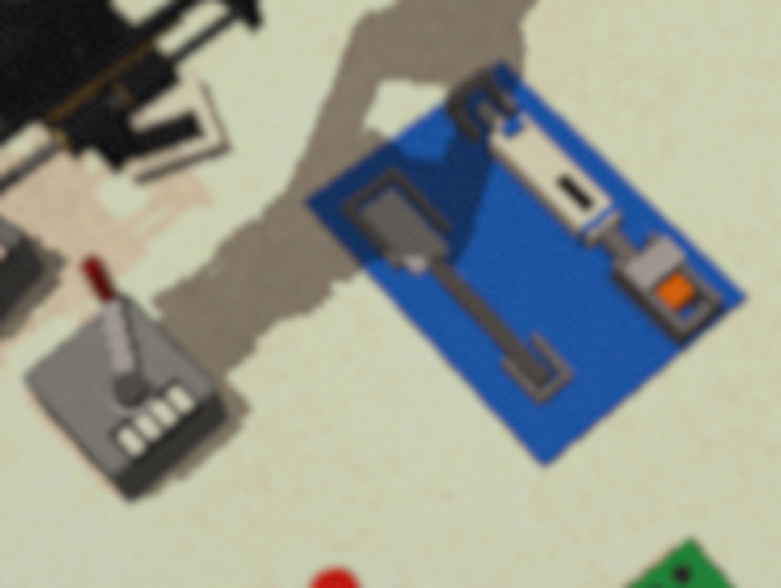

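The lever is back at rest with its post near px (212, 235). The pipette and spatula both lie home, and the robot is touching nothing.

```bash
python3 -c "
from rig import robot
print(robot.hand_in())"
```

```text
the job is handed in; nothing more can be done
None
```

The job is handed in at about 24 s: the pipette and spatula lie home in the tray, and the farther counter's lever was pushed to its stop, then sprang back; the hand-in gave no verdict.

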